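# Pin the hinge of the tortilla press

### The arm

A 6-joint arm with a two-finger parallel gripper is mounted at the origin on a cart in front of the work surface, level with it; the furniture and walls round the work are solid. World frame = base frame: x ahead of the robot, y to its left, z up, the work surface at z = 0. Lengths are in m, angles in degrees, forces in N, time in s.
With the tool pointing down it reaches from about 0.4 to 0.825 m from the base axis. Payload 7 kg.
Tool frame: the origin (TCP) lies midway between the tips of the shut fingers; the grasp point (between the pads) lies 19 mm behind it; z points along the fingers, y is the line along which they close (so a half turn about z gives the same grasp; the last joint's range is limited). The gripper opens to 88 mm and grips with 3 to 60 N. Pads are 19 mm wide; open, the fingers measure 130 mm over their backs; the gripper's body (78 mm by 193 mm) begins 47 mm behind the grasp point.
Start: joints at [89.215, 20.546, 0.682, 0, -70.136, -16.507], TCP at [0.201, 0.644, 0.227] pointing down, gripper open.
Joint ranges: [-176.03, 176.03], [-82.01, 121.73], [-58.28, 71.71], [-173.87, 95.51], [-174.79, -0.11], [-173.66, 173.66]. Speed limits (degrees/s): [136.94, 136.94, 172.46, 180, 180, 180].

### API

Orientations are given as [roll, pitch, yaw] about the fixed x, y, z axes, in that order (R = Rz(yaw) Ry(pitch) Rx(roll)).
In Python, from plant import ctrl gives the robot as it stands. The module is installed in compiled form; this text tells all that it offers.
- The arm moves only by the tool send_rows, never from a script. Its argument "plan" is a list that holds one entry, the list of rows, each a list of 6 numbers: the shift along the tool's x, y, z in shares of 80 cm (1.0 is 80 cm), then the turn, a rotation vector about the tool's x, y, z in normalised numbers (1 is 60 degrees). A call has 1 to 8 rows; each row is the pose to reach, as a shift and turn from the pose commanded when the call began, along the tool's axes at that moment; what a row does not reach only later rows make up. A row lasts 1/12 s, in which the tool goes at most 41.7 mm and 7.16 degrees, less where a joint would pass 70% of its speed; a pose out of reach is approached as far as the arm can. A shift or turn number past 1, either way, is cut back to 1. A call with a gripper value outside its range is refused whole. "fingers" is the opening, from 0 (shut) to 1 (fully open), set as the call begins (left out, the last holds). The fingers move at their own pace and stop on an object; the grip force is fixed at half the most. Time passes only in rows, so rows that repeat a pose let the fingers close. It gives the time, the measured TCP pose, the force, the opening and the grip force at its end, in the units of the state.
- ctrl.get_obs(): the state, without advancing time (a new reading comes with each control period).
- ctrl.snapshot(name): name is "side" or "top" or "wrist"; returns a dict with "img" (384x512x3 uint8, red, green, blue), "K" (3x3 intrinsics, pixels), "pose" (4x4, takes a point from camera to world coordinates). Camera axes: x right, y down, z forward; pixel columns grow to the right and rows downward; lengths in m; the calibration is good to about 2 mm. A picture is of the moment at which its call begins. There is no depth.
- ctrl.close_job(): hands the job in; it is judged then, once.
The state is a dict: "clock": time; "joint_pos": joint angles; "qvel": joint speeds; "tau": joint torques, N m; "tool_pos": TCP position; "orientation": TCP orientation; "force": force on the tool from outside, world axes, zero at the start; "moment": the same for the moment, N m; "opening": finger opening in m; "gripper_force": force on a finger pad.
Only numpy, scipy, OpenCV 4.12 (cv2) and the standard library are available. Lean on these libraries where they do the work, as an engineer would, in place of code of your own. Each camera call takes 0.05 s, during which the arm holds its last target. There are 200 camera calls.

### The job

The tortilla press has been washed and put back together. Push its loose hinge pin fully home, then take the spring clip from its wooden block and push it down through the cross-hole in the free end of the pin until it is fully seated, its bent leg snapped over the pin. Work gently, finding the hole by feel, never ramming the press or the clip, leave the clip in place and leave the things around where they stand.

Things in the scene. Friction and masses are not known exactly. Their poses are not given: they have to be found in the camera images.
- press: Fixed aluminium tortilla press: two closed round plates, 176 mm across, towards its +x; hinge at its -x side. Origin on the worktop under the middle of the hinge axis, z up. The axis runs along y, 55 mm above the worktop. Two lugs (outer faces at y = +50 and -50 mm, tops at 72 mm, the press's highest part) carry the hinge pin. More than 35 N on press or pin is too rough.
- hinge_pin (a joint): Steel hinge pin, 22 mm in diameter, along the press's y: how far it stands out towards +y, m. 0 = home, head against the +y lug, a hard stop. Starts 22 to 32 mm out; slides with 4 N of friction, does not turn. Its free end comes out of the -y lug and has a vertical cross-hole, 7 mm wide, right through it; the pin ends 18 mm beyond the hole's centre.
- pin_head (a point): Centre of the flat outer face of the pin's round head (30 mm across, 10 mm thick), on the hinge axis; moves with the pin. Push it towards the press's -y.
- hole_nominal (a point): Where the top of the cross-hole should be with the pin home: on the hinge line at y = -72 mm of the press, on the pin's top, 66 mm above the worktop. Fixed to the press, not measured on the pin: the real hole lies up to 10 mm nearer or farther along the pin (y = -62 to -82 mm), differently each time. Find it by looking or feeling.
- clip: R-shaped spring clip of 5 mm steel wire, 47 g, flat in its x-z plane, z up along the straight leg. Origin on that leg's axis, at the point that lies on the pin's axis (55 mm above the worktop) when seated. A coil 14 mm across (12 mm along y) at x = 3, z = 18 mm then rests on the pin. It goes in from above, clip y along the pin, bent leg on either side; over 35 N on the press spoils it.
- clip_grip (a point): Middle of the clip's black flat grip, 38 mm above its origin, on the straight leg's axis: 30 mm (x) by 12 mm (y) by 28 mm high; axes as the clip's. Take it across its 12 mm.
- clip_tip (a point): Rounded tip of the straight leg, 32.5 mm below the clip's origin. This leg goes through the hole.
- clip_leg (a joint): How far the bent leg is sprung away, rad; 0 = at rest, about 0.12 as it rides over the pin (4 N m/rad about the coil). The leg hangs at the clip's +x: bows out to x = 13 mm, pinches in to x = 9 at z = -14, flares to its end at x = 17, z = -22.5 mm. It meets the pin after the straight leg is in, is forced out and snaps under; that takes about 6 to 15 N.
- stand: Fixed wooden block 64 x 44 x 50 mm in whose slot the clip stands upright, legs down, at the start; origin at the middle of its underside. The clip's coil rests on its top; clip origin then 39 mm above the worktop. Lift the clip 45 mm to clear it.
- turner: Bystander: wooden turner, 298 x 61 x 15 mm, lying.
- tin: Bystander: food tin, 75 mm across, 58 mm high.
- glass: Bystander: drinking glass upside down, 81 mm across, 91 mm high.
- jar: Bystander: spice jar, 44 mm across, 100 mm high.
- lemon: Bystander: lemon, 72 mm long.

How it is judged:
By the outcome, as a careful person would: the job done as asked, in the order asked, and still so for the second after the job is handed in, with the robot touching nothing.
It also fails if it takes over 72 s, if anything falls off the work surface, if the arm or the gripper's body presses on something with over 40 N, if the wrist force passes 120 N, or if a joint passes its speed limit or range.

## Working session

There is one attempt and no reset: what is moved stays moved. The work goes in short steps, Python scripts to look and compute and a tool call to move; the robot and the scene stay as the last step left them, time stands still between calls to the robot, and variables do not carry over. Pictures are saved under pics/ and viewed, at most 10 in all, crops included, and the job is handed in when it is done.

Besides the shell and the picture viewer there is one more tool, called after ">>>" as name([rows], argument=value, ...), one row to a line, values as JSON. send_rows: Moves the arm, as the interface text tells. Its arguments: {"type":"object","properties":{"plan":{"type":"array","items":{"type":"array","items":{"type":"array","items":{"type":"number"}}}},"fingers":{"type":"number"}},"required":["plan"]}

```bash
mkdir -p pics
cat > h.py <<'E'
import numpy as np, cv2
from plant import ctrl
from scipy.spatial.transform import Rotation as R
def snap(n,f=None):
    s=ctrl.snapshot(n)
    if f: cv2.imwrite('pics/'+f, cv2.cvtColor(s['img'],cv2.COLOR_RGB2BGR))
    return s
def ray(s,u,v):
    d=np.linalg.inv(s['K'])@[u,v,1]; T=np.array(s['pose']); return T[:3,3],T[:3,:3]@d
def onz(s,u,v,z):
    o,d=ray(s,u,v); return o+d*(z-o[2])/d[2]
def proj(s,p):
    T=np.array(s['pose']); c=T[:3,:3].T@(np.array(p)-T[:3,3]); q=s['K']@c; return q[:2]/q[2]
def tri(*r):
    A=0;b=0
    for o,d in r:
        d=d/np.linalg.norm(d);P=np.eye(3)-np.outer(d,d);A=A+P;b=b+P@o
    return np.linalg.solve(A,b)
def togo(p,rpy=None):
    "shift in tool axes (cm) to world TCP p, and rotvec"
    o=ctrl.get_obs(); r=R.from_euler('xyz',o['orientation'],degrees=True)
    out=(r.inv().apply(np.array(p)-o['tool_pos'])*100).round(2)
    rv=None if rpy is None else (r.inv()*R.from_euler('xyz',rpy,degrees=True)).as_rotvec(degrees=True).round(1)
    return out,rv
E
python3 - <<'E'
from h import *
import pickle
o=ctrl.get_obs(); print(o)
S={n:snap(n,n+'0.png') for n in('side','top','wrist')}
pickle.dump(S,open('s0.pkl','wb'))
for n in S: print(n,S[n]['K'][0],np.round(S[n]['pose'],3).tolist())
cv2.imwrite('pics/a.png',cv2.cvtColor(np.vstack([cv2.resize(np.hstack([S['side']['img'],S['wrist']['img']]),(800,300)),cv2.resize(S['top']['img'],(800,600))[150:450]]),cv2.COLOR_RGB2BGR))
E
```

```text
{'clock': 0.0, 'joint_pos': array([ 8.92146178e+01,  2.05927549e+01,  6.33112142e-01, -1.96082545e-02,
       -7.01366771e+01, -1.65078456e+01]), 'qvel': array([-0.04958172, -0.00820884, -0.02025813,  0.00459534,  0.11253006,
       -0.09014088]), 'tau': array([ 8.45148634e-05, -5.82722747e+01,  2.93042600e+01,  6.99670047e+00,
        6.81356833e-03, -1.50049505e-04]), 'tool_pos': array([0.20052456, 0.64400377, 0.22560439]), 'orientation': array([ 1.79902412e+02, -9.69849141e-03, -1.72998975e+01]), 'force': array([ 0.09284564, -0.31044049,  0.64282239]), 'moment': array([ 0.01582665,  0.00774177, -0.00658312]), 'gripper_force': 0.0, 'opening': 0.08761220435021391}
side [477.67825378   0.         260.32014312] [[0.998, 0.025, -0.056, 0.63], [0.061, -0.346, 0.936, -1.136], [0.004, -0.938, -0.347, 0.508], [0.0, 0.0, 0.0, 1.0]]
top [387.42191395   0.         254.7235848 ] [[0.029, -0.992, 0.127, 0.442], [-1.0, -0.029, -0.003, -0.025], [0.007, -0.127, -0.992, 1.181], [0.0, 0.0, 0.0, 1.0]]
wrist [297.18305908   0.         257.44483542] [[-0.297, -0.924, -0.242, 0.266], [-0.955, 0.288, 0.074, 0.624], [0.002, 0.253, -0.967, 0.383], [0.0, 0.0, 0.0, 1.0]]
```

View pics/top0.png

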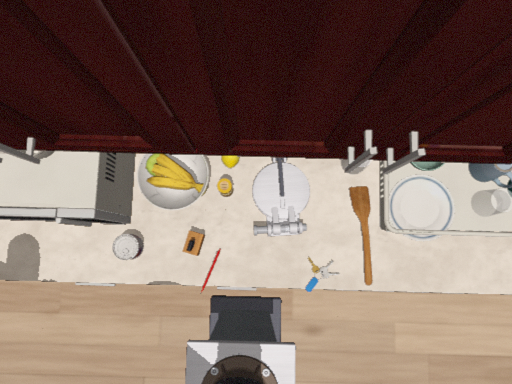

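View pics/side0.png

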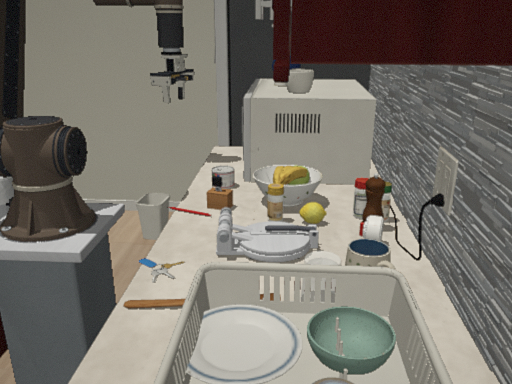

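The top view shows the press with its hinge at about (280,228), the block and clip at (194,242), the jar at (225,186), the lemon at (231,159) and the glass at (127,246). The side view shows the same layout, with the arm out of the way.

Run:
```python
from h import *
import pickle
S=pickle.load(open('s0.pkl','rb'))
t=S['top']['img'];s=S['side']['img']
a=cv2.resize(t[200:260,170:320],None,fx=5.33,fy=5.33,interpolation=cv2.INTER_CUBIC)[:,:800]
b=cv2.resize(s[165:265,195:335],(392,280),interpolation=cv2.INTER_CUBIC)
c=np.zeros((280,800,3),np.uint8);c[:,:392]=b
c[:,400:]=cv2.resize(s[170:220,195:266],(400,280),interpolation=cv2.INTER_CUBIC)
cv2.imwrite('pics/b.png',cv2.cvtColor(np.vstack([a,c]),cv2.COLOR_RGB2BGR)); print(a.shape)
for uv,z in [((254,228),.055),((306,227),.055),((280,228),.055),((194,242),.05),((127,246),.09),((225,186),.1),((281,190),.05),((366,240),.01)]: print(uv,onz(S['top'],*uv,z).round(3))
```

```text
(320, 800, 3)
(254, 228) [ 0.485 -0.029  0.055]
(306, 227) [ 0.492 -0.18   0.055]
(280, 228) [ 0.487 -0.105  0.055]
(194, 242) [0.44  0.143 0.05 ]
(127, 246) [0.423 0.323 0.09 ]
(225, 186) [0.599 0.056 0.1  ]
(281, 190) [ 0.599 -0.106  0.05 ]
(366, 240) [ 0.461 -0.367  0.01 ]
```

View pics/b.png

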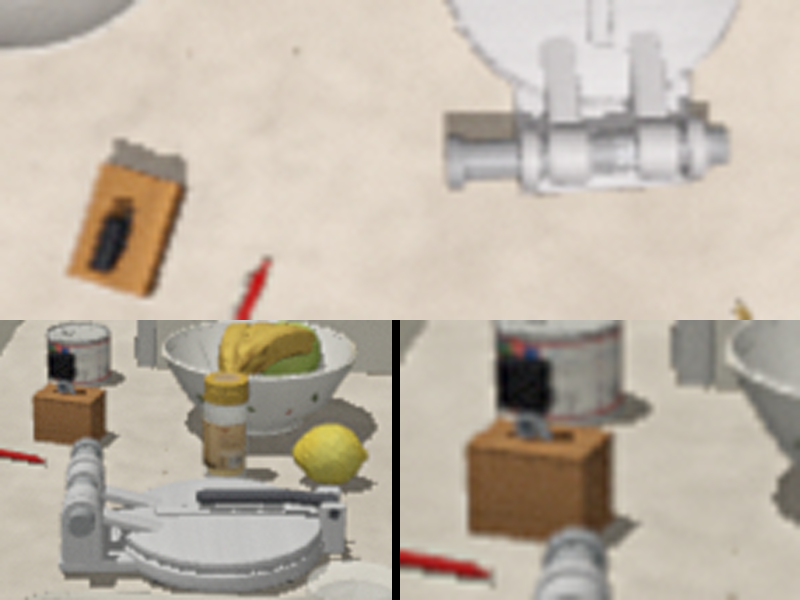

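The crop gives these positions: head face near px (253.7,230.6), pin end near (306.6,227.2), and the clip grip running from (190,250) to (193,238), so its yaw is about -17°. I'll move in for a wrist view.

The manual's scale: shifts go in shares of 80 cm and turns go in shares of 60 degrees. Converting my numbers, 23.5 cm is 0.2938, 17.3 cm is 0.2163.

>>> send_rows([
  [[0.0188,0.0238,0.0013,0,0,0],[0.0488,0.0613,0.0038,0,0,0],[0.08,0.1,0.0063,0,0,0],[0.1113,0.1388,0.0088,0,0,0],[0.1425,0.1775,0.0113,0,0,0],[0.1738,0.2163,0.0138,0,0,0],[0.205,0.255,0.0163,0,0,0],[0.2363,0.2938,0.0188,0,0,0]],
])

```text
clock: 0.82
tool_pos: [0.3115, 0.3619, 0.2114]
orientation: [180.0, 0.0, -17.3]
force: [2.2, -0.4, 0.3]
opening: 0.0879
gripper_force: 0.0
```

Scaled: 25.4 cm is 0.3175, 22.4 cm is 0.28.

>>> send_rows([
  [[0.0313,0.0388,0.0025,0,0,0],[0.0625,0.0775,0.005,0,0,0],[0.0938,0.1163,0.0075,0,0,0],[0.125,0.155,0.0088,0,0,0],[0.1563,0.1938,0.01,0,0,0],[0.1875,0.2325,0.0113,0,0,0],[0.225,0.28,0.0125,0,0,0],[0.255,0.3175,0.0138,0,0,0]],
])

```text
clock: 1.48
tool_pos: [0.4294, 0.0622, 0.2009]
orientation: [-180.0, -0.0, -17.3]
force: [0.9, 0.9, 0.7]
opening: 0.0878
gripper_force: 0.0
```

Run:
```python
from h import *
import pickle
o=ctrl.get_obs(); print(o['clock'],o['tool_pos'],o['orientation'])
s=snap('wrist','w1.png'); pickle.dump(s,open('w1.pkl','wb'))
cv2.imwrite('pics/w1b.png',cv2.cvtColor(cv2.resize(s['img'],(800,600),interpolation=cv2.INTER_CUBIC),cv2.COLOR_RGB2BGR))
```

```text
1.4833 [0.42937637 0.06215611 0.20094648] [-1.79952065e+02 -3.28947048e-02 -1.72530917e+01]
```

View pics/w1b.png

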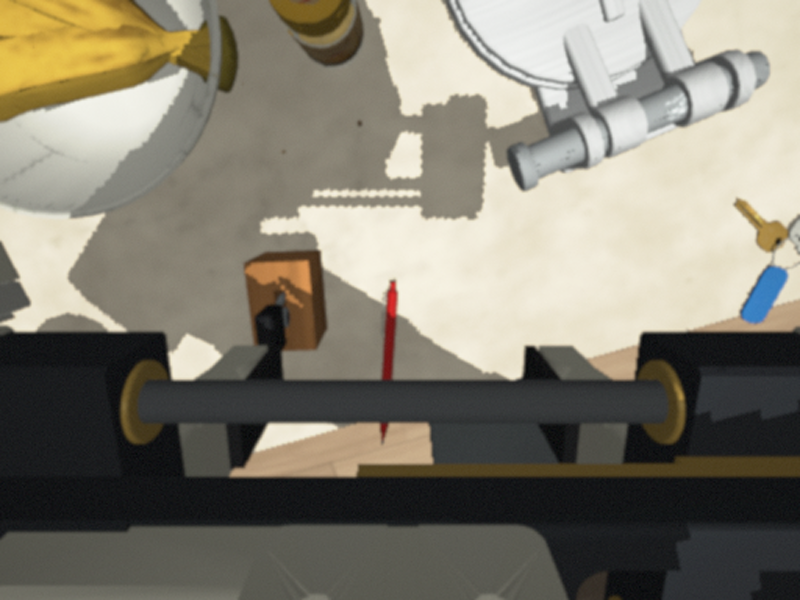

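The wrist view (800 px scale) shows the head's outer face at about (522,167), the free end at (764,67), the +y lug's outer face centre near (584,139), the block top from (247,262) to (320,345), and the grip near (270,325).

Run:
```python
from h import *
import pickle
S=pickle.load(open('s0.pkl','rb'));w=pickle.load(open('w1.pkl','rb'))
k=1.5625
W=lambda u,v:ray(w,u/k,v/k); T=lambda u,v:ray(S['top'],170+u/5.33,200+v/5.33)
for n,a,b in [('head',(521,168),(447,163)),('free',(766,66),(728,145))]:
    p=tri(W(*a),T(*b)); print(n,p.round(4),onz(w,a[0]/k,a[1]/k,.055).round(4),onz(S['top'],170+b[0]/5.33,200+b[1]/5.33,.055).round(4))
# lug tops outer faces (z=.072) 
for a in [(577,116),(601,113),(737,53),(749,51)]: print('lug w',onz(w,a[0]/k,a[1]/k,.072).round(4))
for b in [(522,150),(706,140)]: print('lug t',onz(S['top'],170+b[0]/5.33,200+b[1]/5.33,.06).round(4))
for a in [(247,264),(320,252),(326,347),(262,347)]: print('stand w z.05',onz(w,a[0]/k,a[1]/k,.05).round(4))
print('grip',onz(w,270/k,325/k,.09).round(4), onz(S['top'],170+112/5.33,200+238/5.33,.08).round(4))
for b in [(107,163),(185,190),(150,297),(67,275)]: print('stand t',onz(S['top'],170+b[0]/5.33,200+b[1]/5.33,.05).round(4))
```

```text
head [ 0.4779 -0.0294  0.0612] [ 0.4782 -0.0311  0.055 ] [ 0.4775 -0.0292  0.055 ]
free [ 0.4917 -0.1812  0.059 ] [ 0.4919 -0.1842  0.055 ] [ 0.4917 -0.1817  0.055 ]
lug w [ 0.4977 -0.0646  0.072 ]
lug w [ 0.4952 -0.0782  0.072 ]
lug w [ 0.5036 -0.1568  0.072 ]
lug w [ 0.5026 -0.1633  0.072 ]
lug t [ 0.4855 -0.0695  0.06  ]
lug t [ 0.4938 -0.1691  0.06  ]
stand w z.05 [0.472  0.1581 0.05  ]
stand w z.05 [0.4651 0.1085 0.05  ]
stand w z.05 [0.4005 0.1273 0.05  ]
stand w z.05 [0.4138 0.1703 0.05  ]
grip [0.4361 0.1438 0.09  ] [0.4321 0.1465 0.08  ]
stand t [0.4723 0.1559 0.05  ]
stand t [0.4589 0.1128 0.05  ]
stand t [0.4009 0.1291 0.05  ]
stand t [0.4114 0.1745 0.05  ]
```

Press yaw is about 5.2°, the pin is about 29 mm out, and the head face is at (0.478,-0.030). Next I'll shut the fingers and come alongside the head.

Scaled: 10.1 cm is 0.1263, 5.2 cm is 0.065, -22.5 degrees is -0.375.

>>> send_rows([
  [[0.0125,0.0088,0.0175,0,0,-0.0667],[0.0263,0.0188,0.0375,0,0,-0.1333],[0.04,0.0275,0.0625,0,0,-0.2167],[0.0525,0.0375,0.0875,0,0,-0.3],[0.065,0.0463,0.1075,0,0,-0.375],[0.0756,0.0513,0.1263,0,0,-0.375],[0.0756,0.0513,0.1263,0,0,-0.375]],
], fingers=0)

```text
clock: 2.12
tool_pos: [0.4738, 0.0055, 0.0967]
orientation: [179.9, 0.3, 5.1]
force: [-0.0, 1.1, 0.6]
opening: 0.0465
gripper_force: 0.0
```

Run:
```python
from h import *
o=ctrl.get_obs(); print(o['clock'],o['tool_pos'],o['orientation'],o['force'],o['opening'])
print(togo([.475,.005,.042],[180,0,5.2]))
s=snap('side')['img'];w=snap('wrist')['img']
a=cv2.resize(s[120:270,180:330],(600,600),interpolation=cv2.INTER_CUBIC)[:,:400]
a=cv2.resize(s[120:270,180:280],(400,600),interpolation=cv2.INTER_CUBIC)
b=cv2.resize(w[:,256:],(400,600),interpolation=cv2.INTER_CUBIC)
cv2.imwrite('pics/c.png',cv2.cvtColor(np.hstack([a,b]),cv2.COLOR_RGB2BGR))
```

```text
2.1167 [0.47376858 0.005517   0.09674068] [179.92886618   0.27667786   5.11823389] [-0.02629681  1.09307374  0.64682414] 0.04651045518779993
(array([0.14, 0.06, 5.47]), array([ 0.1,  0.3, -0.1]))
```

View pics/c.png

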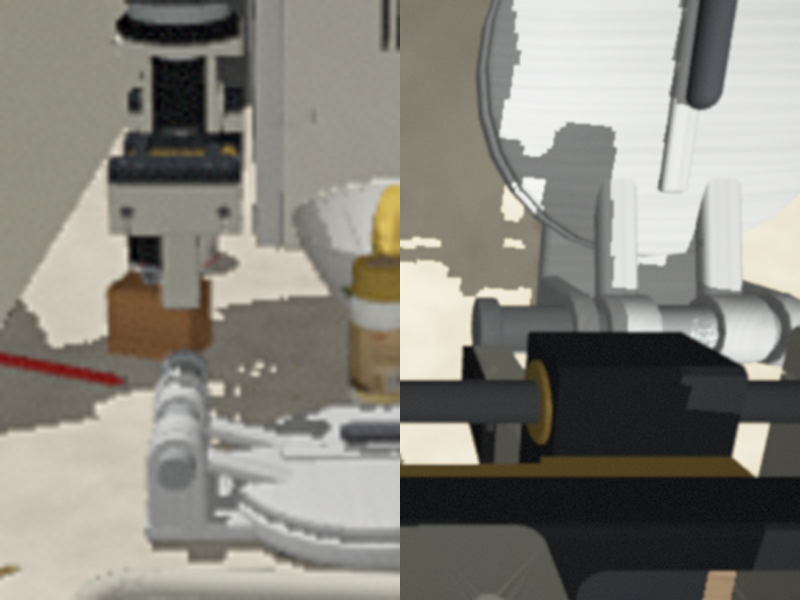

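The fingers sit over the pin end and are still closing. I'll let them shut, then descend.

Scaled: 0.3 cm is 0.0038.

>>> send_rows([
  [[0,0,0,0,0,0],[0,0,0,0,0,0],[0,0,0,0,0,0],[0,0,0,0,0,0],[0,0,0,0,0,0],[0,0,0,0,0,0],[0,0,0,0,0,0],[0,0,0.0038,0,0,0]],
])

```text
clock: 2.88
tool_pos: [0.4752, 0.0071, 0.0971]
orientation: [-180.0, -0.1, 5.2]
force: [-0.4, -0.0, 0.3]
opening: 0.0001
gripper_force: 0.0
```

Scaled: 5.1 cm is 0.0638, 4.6 cm is 0.0575.

>>> send_rows([
  [[0,0,0.0125,0,0,0],[0,0,0.0288,0,0,0],[0,0,0.045,0,0,0],[0,0,0.0575,0,0,0],[0,0,0.0638,0,0,0],[0,0,0.0638,0,0,0],[0,0,0.0638,0,0,0]],
])

```text
clock: 3.47
tool_pos: [0.4748, 0.0068, 0.0456]
orientation: [180.0, 0.0, 5.2]
force: [0.1, -0.7, 0.7]
opening: 0.0006
gripper_force: 0.0
```

Scaled: 2.2 cm is 0.0275, 2 cm is 0.025.

>>> send_rows([
  [[0,0.0038,0,0,0,0],[0,0.0075,0,0,0,0],[0,0.0113,0,0,0,0],[0,0.015,0,0,0,0],[0,0.0188,0,0,0,0],[0,0.0225,0,0,0,0],[0,0.025,0,0,0,0],[0,0.0275,0,0,0,0]],
])

```text
clock: 4.13
tool_pos: [0.477, -0.015, 0.0458]
orientation: [-180.0, -0.0, 5.2]
force: [-1.7, 3.9, 1.1]
opening: 0.0004
gripper_force: 2.2
```

Scaled: 1.4 cm is 0.0175, 1.2 cm is 0.015.

>>> send_rows([
  [[0,0.0025,0,0,0,0],[0,0.005,0,0,0,0],[0,0.0075,0,0,0,0],[0,0.01,0,0,0,0],[0,0.0125,0,0,0,0],[0,0.015,0,0,0,0],[0,0.0175,0,0,0,0],[0,0.0175,0,0,0,0]],
])

```text
clock: 4.8
tool_pos: [0.4783, -0.0293, 0.0457]
orientation: [180.0, -0.0, 5.2]
force: [0.0, 2.2, 2.5]
opening: 0.0008
gripper_force: 1.2
```

Run:
```python
from h import *
o=ctrl.get_obs(); print(o['clock'],o['tool_pos'],o['force'])
w=snap('wrist');t=snap('top')['img']
a=cv2.resize(w['img'][150:270,270:470],(800,480),interpolation=cv2.INTER_CUBIC)
b=cv2.resize(t[215:240,245:320],(360,120),interpolation=cv2.INTER_CUBIC)
c=np.zeros((120,800,3),np.uint8);c[:,:360]=b
cv2.imwrite('pics/d.png',cv2.cvtColor(np.vstack([a,c]),cv2.COLOR_RGB2BGR))
```

```text
4.8 [ 0.47825832 -0.02927727  0.04571096] [0.00956011 2.24821278 2.48788828]
```

View pics/d.png

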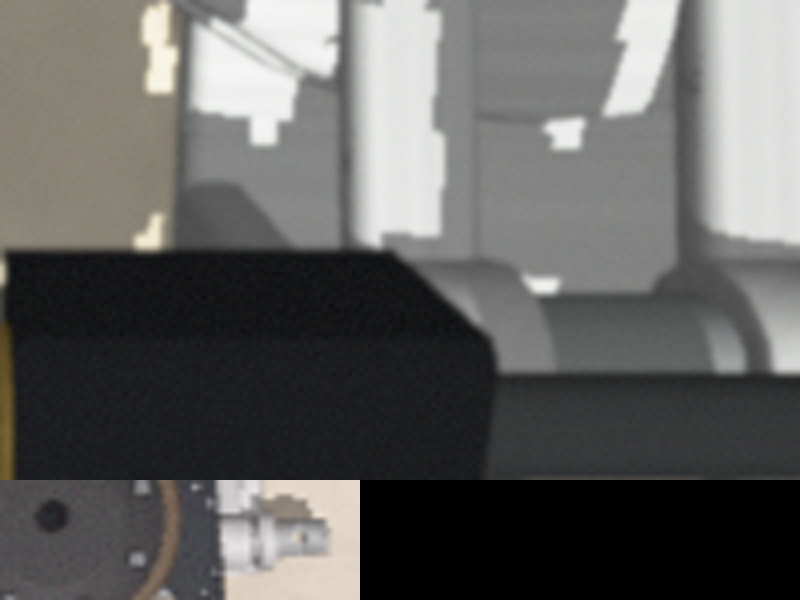

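The pin is following: its free end is now at top px 313.3, so it has moved about 19 mm. The cross-hole shows near top px (308.3,227). I'll keep pushing slowly.

Scaled: 0.7 cm is 0.0088, 0.6 cm is 0.0075.

>>> send_rows([
  [[0,0.0013,0,0,0,0],[0,0.0025,0,0,0,0],[0,0.0038,0,0,0,0],[0,0.005,0,0,0,0],[0,0.0063,0,0,0,0],[0,0.0075,0,0,0,0],[0,0.0088,0,0,0,0]],
])

```text
clock: 5.48
tool_pos: [0.4788, -0.036, 0.0457]
orientation: [-180.0, -0.0, 5.2]
force: [0.2, 3.1, 2.5]
opening: 0.0009
gripper_force: 2.2
```

>>> send_rows([
  [[0,0.0008,0,0,0,0],[0,0.0015,0,0,0,0],[0,0.0023,0,0,0,0],[0,0.003,0,0,0,0],[0,0.0038,0,0,0,0]],
])

```text
clock: 5.9
tool_pos: [0.4791, -0.039, 0.0457]
orientation: [180.0, -0.0, 5.2]
force: [-0.6, 3.7, 1.4]
opening: 0.0001
gripper_force: 2.2
```

Scaled: 0.2 cm is 0.0025, 0.15 cm is 0.0019.

>>> send_rows([
  [[0,0.0006,0,0,0,0],[0,0.0013,0,0,0,0],[0,0.0019,0,0,0,0],[0,0.0025,0,0,0,0]],
])

```text
clock: 6.23
tool_pos: [0.4793, -0.0403, 0.0457]
orientation: [-179.9, -0.0, 5.2]
force: [-3.2, 12.8, 4.6]
opening: 0.0007
gripper_force: 6.7
```

Scaled: 0.15 cm is 0.0019, 0.1 cm is 0.0013.

>>> send_rows([
  [[0,0.0006,0,0,0,0],[0,0.0013,0,0,0,0],[0,0.0019,0,0,0,0]],
])

```text
clock: 6.48
tool_pos: [0.4794, -0.0406, 0.0457]
orientation: [-179.9, -0.1, 5.2]
force: [-6.2, 21.8, 6.6]
opening: 0.0007
gripper_force: 12.0
```

Scaled: 0.1 cm is 0.0013, 0.08 cm is 0.001.

>>> send_rows([
  [[0,0.0005,0,0,0,0],[0,0.001,0,0,0,0],[0,0.0013,0,0,0,0]],
])

```text
clock: 6.73
tool_pos: [0.4795, -0.0407, 0.0457]
orientation: [-179.8, -0.1, 5.2]
force: [-7.7, 27.4, 8.6]
opening: 0.0002
gripper_force: 14.6
```

Force climbs steeply with no motion, so the pin is home. I'll retract, rise, and look at the hole from close.

Scaled: -6.5 cm is -0.0813, -6 cm is -0.075.

>>> send_rows([
  [[0,-0.0063,0,0,0,0],[0,-0.025,0,0,0,0],[0,-0.05,-0.0063,0,0,0],[0,-0.05,-0.0375,0,0,0],[0,-0.05,-0.0688,0,0,0],[-0.025,-0.025,-0.0813,0,0,0],[-0.0563,0.0125,-0.0813,0,0,0],[-0.075,0.05,-0.0813,0,0,0]],
], fingers=0.6)

```text
clock: 7.4
tool_pos: [0.4209, -0.0895, 0.1109]
orientation: [-180.0, 0.0, 5.3]
force: [-1.2, -0.4, -0.5]
opening: 0.0481
gripper_force: 0.0
```

Scaled: 9.9 cm is 0.1238, 8 cm is 0.1.

>>> send_rows([
  [[-0.01,0.0313,0,0,0,0],[-0.0213,0.0688,0,0,0,0],[-0.0313,0.1,0,0,0,0],[-0.0413,0.1238,0.0063,0,0,0],[-0.0413,0.1238,0.0125,0,0,0],[-0.0413,0.1238,0.0125,0,0,0]],
])

```text
clock: 7.9
tool_pos: [0.3975, -0.1913, 0.0995]
orientation: [-180.0, 0.2, 5.0]
force: [0.4, 0.2, 0.2]
opening: 0.0526
gripper_force: 0.0
```

Run:
```python
from h import *
import pickle
o=ctrl.get_obs(); print(o['clock'],o['tool_pos'],o['orientation'],o['force'])
w=snap('wrist','w2.png');t=snap('top','t2.png'); pickle.dump((w,t),open('w2.pkl','wb'))
u,v=proj(w,[.49,-.19,.066]); print(u,v)
u=int(np.clip(u,100,412));v=int(np.clip(v,75,309))
print(u-100,v-75)
cv2.imwrite('pics/e.png',cv2.cvtColor(cv2.resize(w['img'][v-75:v+75,u-100:u+100],(800,600),interpolation=cv2.INTER_CUBIC),cv2.COLOR_RGB2BGR))
```

```text
7.9 [ 0.39749809 -0.19129748  0.09945248] [-1.79982670e+02  1.74494515e-01  5.03266298e+00] [0.3632634  0.15233402 0.19825395]
268.3094534999929 72.2052679638614
168 0
```

View pics/e.png

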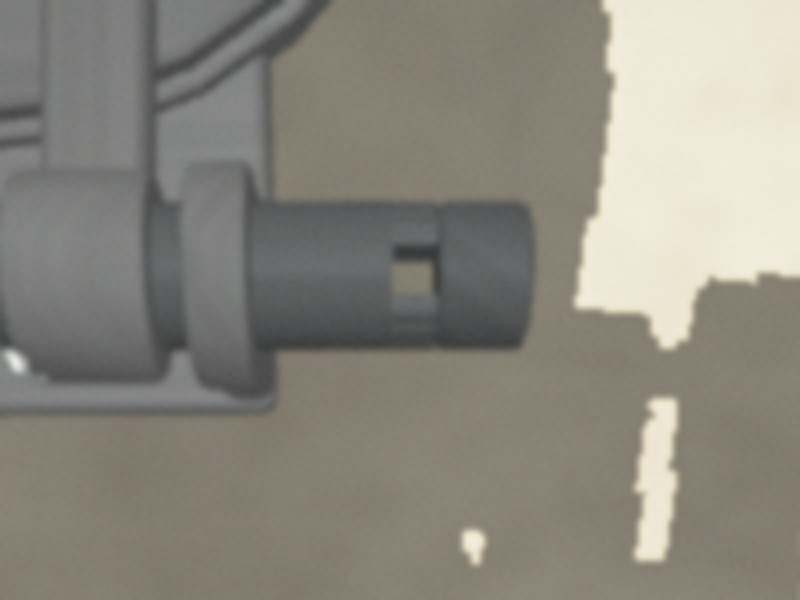

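The hole is clear: in this crop it spans u 390–438 and the pin silhouette spans v 203–347, so the full-image centre is about (271.5, 68.75). The head end isn't visible here. The pin runs horizontally in the image, which puts the press yaw at about 5°.

Run:
```python
from h import *
import pickle
w,t=pickle.load(open('w2.pkl','rb'))
u=168+103.5;v=275/4
a=onz(w,u,v,.055); b=onz(w,u,v,.066); print('axis@.055',a.round(4),'top@.066',b.round(4))
e1=onz(w,168+390/4,v,.063);e2=onz(w,168+438/4,v,.063);print(e1,e2)
print('end',onz(w,168+531/4,v,.055).round(4),'lug',onz(w,168+250/4,v,.066).round(4), onz(w,168+270/4,408/4,.0).round(4))
o,d=ray(w,u,v)
p,=[proj(t,[.4935,-.1925,.066])];print(p)
i=t['img'];x0,y0=300,215
A=cv2.resize(i[y0:y0+25,x0:x0+30],(480,400),interpolation=cv2.INTER_CUBIC)
# clip: whole crop around stand
B=cv2.resize(i[230:260,180:205],(320,384),interpolation=cv2.INTER_CUBIC);c=np.zeros((400,320,3),np.uint8);c[:384]=B
cv2.imwrite('pics/f.png',cv2.cvtColor(np.hstack([A,c]),cv2.COLOR_RGB2BGR))
print(togo([.38,.16,.2],[180,0,-17.3]))
```

```text
axis@.055 [ 0.4936 -0.1921  0.055 ] top@.066 [ 0.4921 -0.1917  0.066 ]
[ 0.49217378 -0.18818495  0.063     ] [ 0.4928117  -0.19542579  0.063     ]
end [ 0.4952 -0.2104  0.055 ] lug [ 0.4899 -0.1674  0.066 ] [ 0.473  -0.1668  0.    ]
[310.87303522 226.52263461]
(array([  1.27, -35.06,  -9.97]), array([ 0. ,  0.1, 22.5]))
```

View pics/f.png

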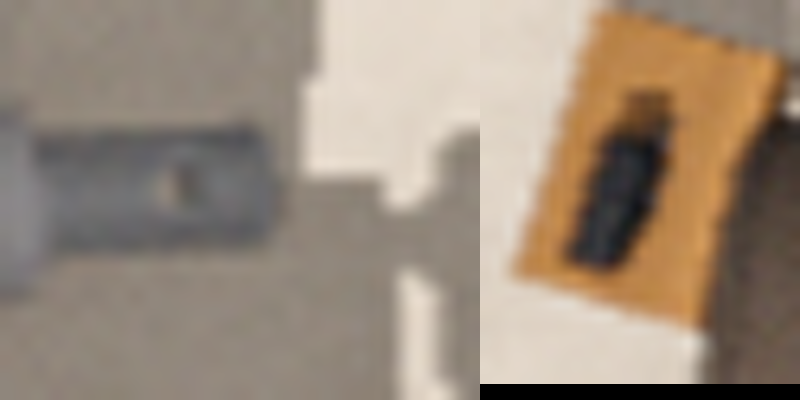

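The top view puts the hole at px (310.8,226.3), against (310.9,226.5) predicted from the wrist view, so they agree. Hole is at (0.4936,-0.192). Now the clip: its bent leg is towards world +x, with yaw about -16.5°.

Scaled: -25.2 cm is -0.315, -21.8 cm is -0.2725, 21.5 degrees is 0.3583.

>>> send_rows([
  [[0.0063,-0.0188,-0.0188,0,0,0],[0.0225,-0.06,-0.05,0,0,0.0333],[0.04,-0.1038,-0.075,0,0,0.1],[0.0563,-0.1475,-0.075,0,0,0.1667],[0.0675,-0.1875,-0.075,0,0,0.2333],[0.0725,-0.2288,-0.075,0,0,0.3],[0.07,-0.2725,-0.075,0,0,0.3583],[0.0625,-0.315,-0.075,0,0,0.3583]],
], fingers=0.6)

```text
clock: 8.67
tool_pos: [0.4263, 0.068, 0.161]
orientation: [-180.0, -0.0, -16.4]
force: [0.0, 0.1, -0.6]
opening: 0.0527
gripper_force: 0.0
```

Scaled: -8.2 cm is -0.1025, -6 cm is -0.075.

>>> send_rows([
  [[0.0025,-0.0425,0,0,0,0],[-0.0025,-0.075,0,0,0,0],[-0.0038,-0.1025,0,0,0,0],[-0.0038,-0.1025,0,0,0,0],[-0.0038,-0.1025,0,0,0,0]],
])

```text
clock: 9.08
tool_pos: [0.4461, 0.1465, 0.1606]
orientation: [180.0, 0.0, -16.1]
force: [-0.3, 0.1, -0.7]
opening: 0.0526
gripper_force: 0.0
```

Run:
```python
from h import *
import pickle
o=ctrl.get_obs(); print(o['clock'],o['tool_pos'],o['orientation'],o['force'])
w=snap('wrist','w3.png');t=snap('top');pickle.dump((w,t),open('w3.pkl','wb'))
u,v=proj(w,[.433,.146,.077]); print(u,v)
u=int(np.clip(u,100,412));v=int(np.clip(v,75,309))
print(u-100,v-75)
cv2.imwrite('pics/g.png',cv2.cvtColor(cv2.resize(w['img'][v-75:v+75,u-100:u+100],(800,600),interpolation=cv2.INTER_CUBIC),cv2.COLOR_RGB2BGR))
```

```text
9.0833 [0.44610835 0.14654552 0.16060781] [ 1.79969949e+02  1.28444425e-02 -1.60972248e+01] [-0.33363529  0.07218084 -0.70243313]
262.06336762267273 211.80221652542042
162 136
```

View pics/g.png

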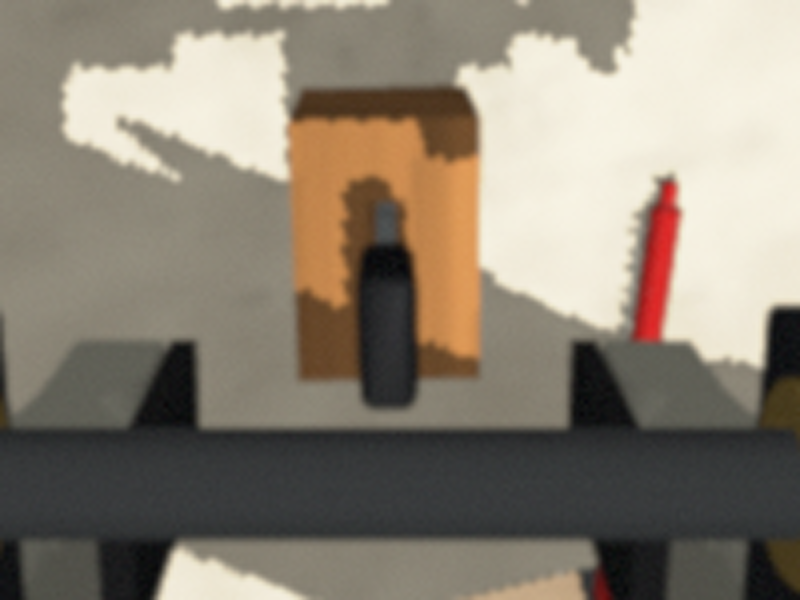

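The grip's top face in the crop spans u 361–415 and v 278–408, and it is well aligned with the tool.

Run:
```python
from h import *
import pickle
w,t=pickle.load(open('w3.pkl','rb'))
P=lambda x,y,z=.091:onz(w,162+x/4-.4,136+y/4-.4,z)
f=P(388,279);n=P(388,407);print(f.round(4),n.round(4),np.linalg.norm(f-n), (f-n)[:2])
c=(f+n)/2;print(c, np.linalg.norm(P(361,330)-P(415,330)))
print('stand', [P(*q,.05).round(4) for q in [(291,118),(478,118),(300,380),(479,380)]])
o=ctrl.get_obs();print(togo([c[0],c[1],.08-.019],[180,0,-16.2]))
print('top-pred',proj(t,[c[0],c[1],.091]))
```

```text
[0.4436 0.1461 0.091 ] [0.4172 0.1537 0.091 ] 0.027494033444511814 [ 0.02642393 -0.00759589]
[0.4303661  0.14989356 0.091     ] 0.010888334817188674
stand [array([0.4741, 0.1601, 0.05  ]), array([0.4623, 0.1192, 0.05  ]), array([0.4126, 0.1769, 0.05  ]), array([0.4006, 0.1354, 0.05  ])]
(array([-1.62, -0.05,  9.96]), array([ 0.,  0., -0.]))
top-pred [189.16200982 245.27996041]
```

Scaled: 9.6 cm is 0.12, -1.6 cm is -0.02.

>>> send_rows([
  [[-0.0075,0,0.0125,0,0,0],[-0.015,0,0.0438,0,0,0],[-0.02,0,0.075,0,0,0],[-0.02,0,0.1,0,0,0],[-0.02,0,0.115,0,0,0],[-0.02,0,0.12,0,0,0],[-0.02,0,0.12,0,0,0]],
])

```text
clock: 9.77
tool_pos: [0.4305, 0.1483, 0.0641]
orientation: [179.9, 0.1, -16.3]
force: [1.4, 0.2, 0.0]
opening: 0.0523
gripper_force: 0.0
```

>>> send_rows([
  [[0,0,0,0,0,0],[0,0,0,0,0,0],[0,0,0,0,0,0],[0,0,0,0,0,0],[0,0,0,0,0,0],[0,0,0,0,0,0],[0,0,0,0,0,0],[0,0,0,0,0,0]],
], fingers=0)

```text
clock: 10.43
tool_pos: [0.4312, 0.1494, 0.0648]
orientation: [-180.0, -0.0, -16.3]
force: [-0.4, 0.2, 0.8]
opening: 0.0119
gripper_force: 30.0
```

Scaled: -8.5 cm is -0.1063, -7.5 cm is -0.0938.

>>> send_rows([
  [[0,0,-0.0038,0,0,0],[0,0,-0.0125,0,0,0],[0,0,-0.025,0,0,0],[0,0,-0.04,0,0,0],[0,0,-0.0563,0,0,0],[0,0,-0.075,0,0,0],[0,0,-0.0938,0,0,0],[0,0,-0.1063,0,0,0]],
])

```text
clock: 11.1
tool_pos: [0.4315, 0.1495, 0.1516]
orientation: [-179.9, -0.1, -16.3]
force: [-0.1, 0.1, -0.5]
opening: 0.0113
gripper_force: 30.0
```

Run:
```python
from h import *
import pickle
o=ctrl.get_obs(); print(o['clock'],o['tool_pos'],o['orientation'],o['force'],o['opening'])
s=snap('side');w=snap('wrist');pickle.dump((s,w),open('w4.pkl','wb'))
p=o['tool_pos'];u,v=map(int,proj(s,p-[0,0,.02]));print(u,v)
a=cv2.resize(s['img'][v-40:v+35,u-25:u+25],(400,600),interpolation=cv2.INTER_CUBIC)
b=cv2.resize(w['img'][100:340,176:336],(400,600),interpolation=cv2.INTER_CUBIC)
cv2.imwrite('pics/i.png',cv2.cvtColor(np.hstack([a,b]),cv2.COLOR_RGB2BGR))
# shift to hole: leg over hole assumed at TCP; tip z = TCP -(.0705+...)
print(togo([.4936,-.192,.17],[180,0,5.1]))
```

```text
11.1 [0.43146254 0.14949713 0.15162949] [-1.79928034e+02 -5.96936569e-02 -1.62787605e+01] [-0.12786433  0.06283073 -0.53539181] 0.011337793558713909
217 163
(array([15.5 , 31.1 , -1.88]), array([ -0.2,  -0.2, -21.4]))
```

View pics/i.png

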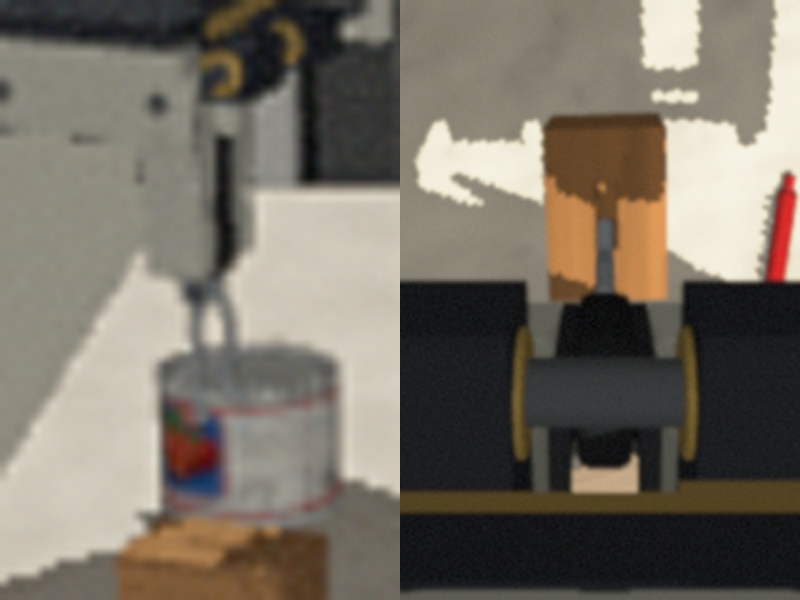

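The clip is held upright with its leg below, and the stand is undisturbed. I'll carry it over the pin.

Scaled: 23.2 cm is 0.29, 20.4 cm is 0.255, -21.3 degrees is -0.355.

>>> send_rows([
  [[0.0088,0.0175,0,0,0,-0.0333],[0.0275,0.055,0,0,0,-0.0833],[0.0475,0.095,-0.0025,0,0,-0.1333],[0.0675,0.135,-0.0025,0,0,-0.2],[0.0875,0.175,-0.0025,0,0,-0.2667],[0.1075,0.215,-0.0025,0,0,-0.3167],[0.1275,0.255,-0.0025,0,0,-0.355],[0.145,0.29,-0.0025,0,0,-0.355]],
])

```text
clock: 11.87
tool_pos: [0.4769, -0.108, 0.1512]
orientation: [-180.0, 0.0, 5.1]
force: [0.7, 0.5, -0.3]
opening: 0.0117
gripper_force: 30.0
```

Run:
```python
from h import *
import pickle
s,w=pickle.load(open('w4.pkl','rb'))
p0=np.array([.43146,.1495,.1516]);r=R.from_euler('xyz',[180,0,-16.28],degrees=True)
for v in (463,466):
    q=onz(w,176+605/2.5-.3,100+v/2.5-.3,.178);print('near edge rel tool mm',(r.inv().apply(q-p0)*1000).round(1))
print('tip side pred',proj(s,p0-[0,0,.0583]),'coil-bottom',proj(s,p0-[0,0,.0258]))
print(togo([.4945,-.192,.14],[180,0,5.1]), ctrl.get_obs()['tool_pos'])
```

```text
near edge rel tool mm [-13.6  79.5 -26.4]
near edge rel tool mm [-14.2  79.6 -26.4]
tip side pred [217.63454245 176.15597292] coil-bottom [217.321804   165.17426886]
(array([1.  , 8.52, 1.12]), array([-0.,  0.,  0.])) [ 0.47694553 -0.10800371  0.15124718]
```

Scaled: 8.5 cm is 0.1063, 8.2 cm is 0.1025.

>>> send_rows([
  [[0.0013,0.0125,0,0,0,0],[0.0038,0.0375,0,0,0,0],[0.0075,0.0625,0,0,0,0],[0.01,0.0875,0.0025,0,0,0],[0.0119,0.1025,0.0075,0,0,0],[0.0119,0.1063,0.0138,0,0,0],[0.0119,0.1063,0.0175,0,0,0],[0.0119,0.1063,0.0175,0,0,0]],
])

```text
clock: 12.53
tool_pos: [0.4933, -0.1893, 0.1364]
orientation: [-180.0, 0.1, 5.0]
force: [-0.2, 0.4, -0.1]
opening: 0.0116
gripper_force: 30.0
```

Run:
```python
from h import *
import pickle
o=ctrl.get_obs(); print(o['clock'],o['tool_pos'],o['orientation'],o['force'],o['opening'])
s=snap('side');w=snap('wrist');t=snap('top');pickle.dump((s,w,t),open('w5.pkl','wb'))
h=[.4936,-.192,.066];print('hole side',proj(s,h),'wrist',proj(w,h))
us,vs=map(int,proj(s,h));uw,vw=map(int,proj(w,h))
a=cv2.resize(s['img'][vs-35:vs+40,us-25:us+25],(400,600),interpolation=cv2.INTER_CUBIC)
b=cv2.resize(w['img'][vw-45:vw+45,uw-30:uw+30],(400,600),interpolation=cv2.INTER_CUBIC)
print(us,vs,uw,vw)
cv2.imwrite('pics/j.png',cv2.cvtColor(np.hstack([a,b]),cv2.COLOR_RGB2BGR))
```

```text
12.5333 [ 0.49325959 -0.1892816   0.1363636 ] [-1.79962692e+02  1.24989268e-01  4.97611444e+00] [-0.19864418  0.42918011 -0.09488153] 0.011559631523281716
hole side [223.65359659 236.17420024] wrist [260.61642598 202.17759637]
223 236 260 202
```

View pics/j.png

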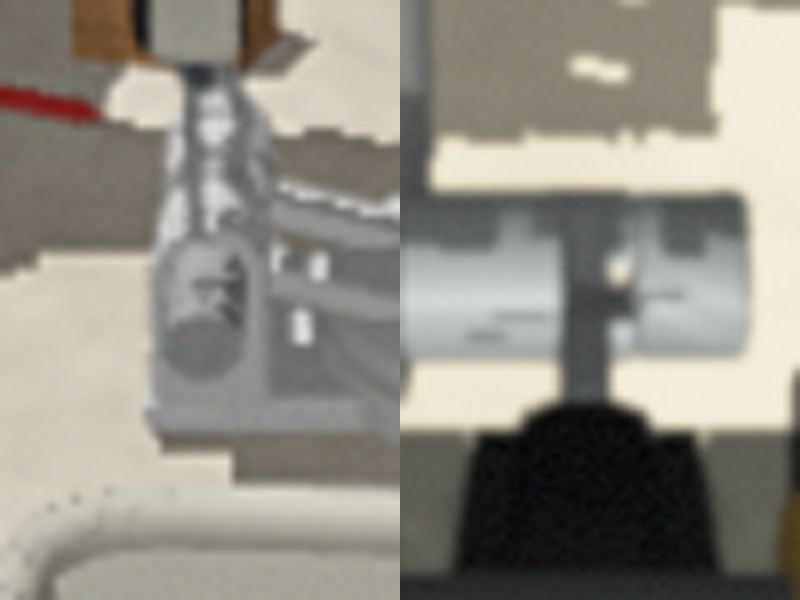

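In the side view the straight leg (crop u≈205) lines up with the pin end (≈203). In the wrist view the hole centre is at crop u≈603 and the clip wire at ≈587, so the clip needs about 2 mm along +tool y. That was my 11th picture, one over the limit of 10, so I'll view no more and go by numbers and force.

Run:
```python
from h import *
import pickle
s,w,t=pickle.load(open('w5.pkl','rb'))
p=np.array([.49326,-.18928,.13636]);r=R.from_euler('xyz',[180,0,4.98],degrees=True)
for dx,dz in((13,.02),(13,.035),(0,.03)): print(proj(w,p+r.apply([dx/1000,0,dz])), 'wire seen u=258.0')
o=ctrl.get_obs();print(o['tool_pos'],togo([.4941,-.192,.1364],[180,0,5.1]))
```

```text
[257.13954159 205.79605492] wire seen u=258.0
[257.16061118 199.07319155] wire seen u=258.0
[257.14493115 219.8384472 ] wire seen u=258.0
[ 0.49420395 -0.18904899  0.13773255] (array([-0.04,  0.29,  0.13]), array([-0.,  0., -0.]))
```

Scaled: 1 cm is 0.0125, 0.9 cm is 0.0113.

>>> send_rows([
  [[0,0.0013,0.0013,0,0,0],[0,0.0029,0.005,0,0,0],[0,0.0029,0.0088,0,0,0],[0,0.0029,0.0113,0,0,0],[0,0.0029,0.0125,0,0,0],[0,0.0029,0.0125,0,0,0]],
])

```text
clock: 13.18
tool_pos: [0.4942, -0.1921, 0.1273]
orientation: [-180.0, 0.0, 5.0]
force: [0.2, 0.7, -0.4]
opening: 0.0118
gripper_force: 30.0
```

Scaled: 0.5 cm is 0.0063, 0.4 cm is 0.005.

>>> send_rows([
  [[0,0,0.0013,0,0,0],[0,0,0.0025,0,0,0],[0,0,0.0038,0,0,0],[0,0,0.005,0,0,0],[0,0,0.0063,0,0,0]],
])

```text
clock: 13.6
tool_pos: [0.4944, -0.1921, 0.1225]
orientation: [-180.0, 0.0, 5.0]
force: [0.6, -1.3, -0.6]
opening: 0.0119
gripper_force: 30.0
```

Scaled: 0.4 cm is 0.005, 0.3 cm is 0.0038.

>>> send_rows([
  [[0,0,0.0013,0,0,0],[0,0,0.0025,0,0,0],[0,0,0.0038,0,0,0],[0,0,0.005,0,0,0]],
])

```text
clock: 13.93
tool_pos: [0.4944, -0.1921, 0.1186]
orientation: [-180.0, -0.0, 5.0]
force: [-0.2, -0.6, -0.5]
opening: 0.0119
gripper_force: 30.0
```

Scaled: 0.4 cm is 0.005, 0.3 cm is 0.0038.

>>> send_rows([
  [[0,0,0.0013,0,0,0],[0,0,0.0025,0,0,0],[0,0,0.0038,0,0,0],[0,0,0.005,0,0,0]],
])

```text
clock: 14.27
tool_pos: [0.4944, -0.1921, 0.1146]
orientation: [180.0, -0.0, 5.0]
force: [0.1, 0.5, 0.3]
opening: 0.0115
gripper_force: 30.0
```

The leg is in the hole with no force. I'll continue down.

Scaled: 0.7 cm is 0.0088, 0.6 cm is 0.0075.

>>> send_rows([
  [[0,0,0.0019,0,0,0],[0,0,0.0038,0,0,0],[0,0,0.0056,0,0,0],[0,0,0.0075,0,0,0],[0,0,0.0088,0,0,0]],
])

```text
clock: 14.68
tool_pos: [0.4944, -0.1921, 0.1074]
orientation: [-180.0, 0.0, 5.0]
force: [-0.2, -0.1, -0.2]
opening: 0.0118
gripper_force: 30.0
```

Scaled: 0.5 cm is 0.0063, 0.4 cm is 0.005.

>>> send_rows([
  [[0,0,0.0013,0,0,0],[0,0,0.0025,0,0,0],[0,0,0.0038,0,0,0],[0,0,0.005,0,0,0],[0,0,0.0063,0,0,0]],
])

```text
clock: 15.1
tool_pos: [0.4953, -0.1922, 0.1031]
orientation: [180.0, -0.1, 5.0]
force: [1.7, 0.4, 4.0]
opening: 0.0116
gripper_force: 30.0
```

Bent leg is now meeting the pin (4 N). I'll keep going in small steps.

Scaled: 0.3 cm is 0.0038, 0.24 cm is 0.003.

>>> send_rows([
  [[0,0,0.001,0,0,0],[0,0,0.002,0,0,0],[0,0,0.003,0,0,0],[0,0,0.0038,0,0,0]],
])

```text
clock: 15.43
tool_pos: [0.4959, -0.192, 0.1001]
orientation: [180.0, -0.2, 5.0]
force: [4.1, 1.1, 1.6]
opening: 0.0116
gripper_force: 30.0
```

Scaled: 0.3 cm is 0.0038, 0.24 cm is 0.003.

>>> send_rows([
  [[0,0,0.001,0,0,0],[0,0,0.002,0,0,0],[0,0,0.003,0,0,0],[0,0,0.0038,0,0,0]],
])

```text
clock: 15.77
tool_pos: [0.496, -0.1921, 0.0973]
orientation: [180.0, -0.2, 5.0]
force: [6.6, 0.5, 3.8]
opening: 0.0117
gripper_force: 30.0
```

Scaled: 0.3 cm is 0.0038, 0.24 cm is 0.003.

>>> send_rows([
  [[0,0,0.001,0,0,0],[0,0,0.002,0,0,0],[0,0,0.003,0,0,0],[0,0,0.0038,0,0,0]],
])

```text
clock: 16.1
tool_pos: [0.4961, -0.1921, 0.0942]
orientation: [180.0, -0.2, 5.0]
force: [5.5, 1.1, 3.8]
opening: 0.0118
gripper_force: 30.0
```

Scaled: 0.4 cm is 0.005, 0.08 cm is 0.001.

>>> send_rows([
  [[0,0,0.001,0,0,0],[0,0,0.002,0,0,0],[0,0,0.003,0,0,0],[0,0,0.004,0,0,0],[0,0,0.005,0,0,0]],
])

```text
clock: 16.52
tool_pos: [0.496, -0.1919, 0.0898]
orientation: [180.0, -0.2, 5.0]
force: [8.4, -0.0, -1.6]
opening: 0.012
gripper_force: 30.0
```

Scaled: 0.4 cm is 0.005, 0.32 cm is 0.004.

>>> send_rows([
  [[0,0,0.001,0,0,0],[0,0,0.002,0,0,0],[0,0,0.003,0,0,0],[0,0,0.004,0,0,0],[0,0,0.005,0,0,0]],
])

```text
clock: 16.93
tool_pos: [0.4953, -0.1919, 0.0856]
orientation: [180.0, -0.1, 5.0]
force: [5.0, 0.6, 0.4]
opening: 0.012
gripper_force: 30.0
```

>>> send_rows([
  [[0,0,0.001,0,0,0],[0,0,0.002,0,0,0],[0,0,0.003,0,0,0],[0,0,0.0038,0,0,0]],
])

```text
clock: 17.27
tool_pos: [0.4946, -0.192, 0.0825]
orientation: [-180.0, -0.0, 5.0]
force: [4.2, 0.9, 1.6]
opening: 0.0123
gripper_force: 30.0
```

Nearly seated (expected TCP z ≈ 0.081). I'll finish gently until the coil rests on the pin.

Scaled: 0.15 cm is 0.0019, 0.1 cm is 0.0013.

>>> send_rows([
  [[0,0,0.0006,0,0,0],[0,0,0.0013,0,0,0],[0,0,0.0019,0,0,0],[0,0,0.0019,0,0,0]],
])

```text
clock: 17.6
tool_pos: [0.4945, -0.1921, 0.0811]
orientation: [180.0, -0.0, 5.0]
force: [5.3, 0.1, 0.2]
opening: 0.0118
gripper_force: 30.0
```

Scaled: 0.1 cm is 0.0013, 0.05 cm is 0.0006.

>>> send_rows([
  [[0,0,0.0006,0,0,0],[0,0,0.0013,0,0,0],[0,0,0.0013,0,0,0]],
])

```text
clock: 17.85
tool_pos: [0.4947, -0.1921, 0.0804]
orientation: [180.0, -0.0, 5.0]
force: [4.3, 0.5, 4.6]
opening: 0.0119
gripper_force: 30.0
```

Scaled: 0.1 cm is 0.0013, 0.06 cm is 0.0008.

>>> send_rows([
  [[0,0,0.0008,0,0,0],[0,0,0.0013,0,0,0],[0,0,0.0013,0,0,0]],
])

```text
clock: 18.1
tool_pos: [0.4948, -0.1922, 0.0801]
orientation: [180.0, -0.0, 5.0]
force: [2.0, 1.1, 10.8]
opening: 0.0121
gripper_force: 30.0
```

Scaled: 0.08 cm is 0.001, 0.05 cm is 0.0006.

>>> send_rows([
  [[0,0,0.0006,0,0,0],[0,0,0.001,0,0,0],[0,0,0.001,0,0,0]],
])

```text
clock: 18.35
tool_pos: [0.4949, -0.1922, 0.0798]
orientation: [180.0, -0.1, 5.0]
force: [0.4, 2.3, 15.4]
opening: 0.0117
gripper_force: 30.0
```

Firm stop at the expected height: it's seated. I'll ease off, release and retreat upward.

>>> send_rows([
  [[0,0,-0.0019,0,0,0],[0,0,-0.0019,0,0,0],[0,0,-0.0019,0,0,0],[0,0,-0.0019,0,0,0],[0,0,-0.0019,0,0,0],[0,0,-0.0019,0,0,0]],
], fingers=0.4)

```text
clock: 18.85
tool_pos: [0.4939, -0.1921, 0.0794]
orientation: [-180.0, 0.1, 5.0]
force: [-0.2, 0.3, -0.9]
opening: 0.0347
gripper_force: 0.0
```

Scaled: -9 cm is -0.1125, -7.5 cm is -0.0938.

>>> send_rows([
  [[0,0,-0.0075,0,0,0],[0,0,-0.0225,0,0,0],[0,0,-0.0438,0,0,0],[0,0,-0.0688,0,0,0],[0,0,-0.0938,0,0,0],[-0.025,0,-0.1125,0,0,0],[-0.0625,0,-0.1125,0,0,0],[-0.075,0,-0.1125,0,0,0]],
])

```text
clock: 19.52
tool_pos: [0.4321, -0.1973, 0.1708]
orientation: [-180.0, -0.0, 5.0]
force: [-0.9, -0.0, -1.2]
opening: 0.0351
gripper_force: 0.0
```

Run:
```python
from h import *
o=ctrl.get_obs(); print(o['clock'],o['tool_pos'],o['force'],o['opening'])
w=snap('wrist');s=snap('side')
def big(s,p,r):
    u,v=map(int,proj(s,p)); g=s['img'].max(2)[max(v-r,0):v+r,u-r:u+r]
    n,l,st,c=cv2.connectedComponentsWithStats((g<50).astype(np.uint8))
    return [(int(st[i,4]),*(c[i]+[u-r,max(v-r,0)]).round(1),st[i,:4].tolist()) for i in range(1,n) if st[i,4]>8]
for n,q,r in(('wrist',w,45),('side',s,20)):
    g=[.4936,-.192,.093]; print(n,'pred grip',proj(q,g),'top',proj(q,[.4936,-.192,.107]),big(q,g,r))
```

```text
19.5167 [ 0.43206574 -0.19725776  0.17081085] [-0.93913751 -0.0459202  -1.16950262] 0.03506247748002222
wrist pred grip [257.15380571 122.57968345] top [257.13213672 123.14070611] [(584, np.float64(257.1), np.float64(117.2), [36, 21, 18, 39])]
side pred grip [223.36994016 224.84649873] top [223.22083184 218.89191994] [(151, np.float64(224.0), np.float64(224.5), [15, 15, 13, 13])]
```

```bash
python3 -c "
from plant import ctrl
print(ctrl.close_job())"
```

```text
the job is handed in; nothing more can be done
None
```

The hinge pin is pushed home and the clip is seated through its cross-hole, with its bent leg over the pin by the force readings; I handed the job in at about 19.5 s with the gripper clear, though I viewed 11 pictures, one over the limit of 10.

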